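# Make up two fitter's kits with an interlocked channel pair

### The job

Make up the two kits. In the tray with the dividing rib: in its wider bay lay the shorter U-channel, open side up as it lies, its length square across the tray (parallel to the rib), and interlock the longer, open-down channel on top of it, offset sideways so that one flange of each sits down inside the other, about centred along its length; stand the wide bush in the narrower bay. In the undivided tray put the slim bush and the step block, both upright on the tray floor and apart; leave the hexagonal spacer, the file and the bottle where they are.

Things in the scene. Friction and masses are not known exactly. Their poses are not given: they have to be found in the camera images.
- tray_divided: Fixed steel tray, 98 (x) x 160 (y) mm, floor 4 mm thick, rim walls 4 mm thick with tops 10 mm above the bench. Origin: centre of its footprint at bench height; z up. A rib along x (y = 8 to 12 mm, as high as the rim) makes a wider bay, clear 90 (x) x 84 (y) mm centred at y = -34 mm, and a narrower bay, clear 90 x 64 mm centred at y = +44 mm.
- tray_plain: Fixed steel tray, 98 (x) x 160 (y) mm, floor 4 mm thick, rim walls 4 mm thick with tops 10 mm above the bench. Origin: centre of its footprint at bench height; z up. Undivided: one clear space of 90 (x) x 152 (y) mm centred on the origin.
- channel_up_mid (a point): Aluminium U-channel lying open side up: length 46 mm (x), width 44 mm over the flanges (y), height 40 mm; web 10 mm thick (at the bottom), flanges 5 mm thick, inside width 34 mm, about 0.10 kg. Easily gripped across its 44 mm width. Point: centre of its outer box, 20 mm above its underside; z up.
- channel_down_mid (a point): Longer piece of the same U-channel (66 x 44 x 40 mm, web 10, flanges 5 mm, 0.14 kg) lying open side down, web on top, z up. Point: centre of its outer box, 20 mm above the flange edges. Grip its web across the 66 mm length, by the ends. Interlocked on the other channel it is shifted along y (either way) by 6 to 18 mm, best 12, and lies 10 mm higher than the other.
- bush_wide_mid (a point): Wide steel bush, a plain ring standing on end: outer diameter 46 mm, bore 24 mm, height 36 mm, about 0.34 kg. Point: centre, 18 mm above its underside.
- bush_slim_mid (a point): Slim steel bush, a plain tube standing on end: outer diameter 32 mm, bore 16 mm, height 50 mm, about 0.24 kg. Point: centre, 25 mm above its underside.
- step_block_mid (a point): Steel step block: 70 mm long (x), 30 mm wide (y), 48 mm high, three 16 mm steps rising to +x; its base reaches from x = -43 to +27 mm of this point, the 32 mm step begins at x = -20, the 48 mm step at x = +4 mm; about 0.5 kg. Point: mid-width, 24 mm above its underside, at its centre of mass lengthwise; z up. Grip it here across its width.
- hex_spacer_mid (a point): Spare steel hexagonal spacer, 36 mm across flats, 40 mm high, standing; stays where it is. Point: centre, 20 mm above its underside.
- file_mid (a point): Hand file with black handle, about 300 mm long (y), lying beyond the trays; stays where it is. Point: mid-length, 12 mm above the bench.
- bottle_mid (a point): White plastic oil bottle with black cap, 60 mm diameter, 150 mm high, standing; stays where it is. Point: centre, 75 mm above the bench.
Not all that is in view belongs to the job. What is shaped like the part that bears channel_up_mid but green is not meant.

How it is judged:
On the way, in this order (a step that is already met when the one before it is completed fails the run):
1. the open-up channel lies flat in the wider bay of the divided tray, released (x of channel_up_mid in the frame of tray_divided between -0.022 and 0.022 m and y of channel_up_mid in the frame of tray_divided between -0.055 and -0.013 m and z of channel_up_mid in the frame of tray_divided between 0.021 and 0.027 m and angle between channel_up_mid's own z axis and vertical below 0.09 rad and angle between the x axis of channel_up_mid and the x axis of tray_divided, either way round below 0.35 rad and linear speed of channel_up below 0.02 m/s and contact force between channel_up and the fingers below 0.1 N), for 0.2 s.
2. the open-down channel is interlocked on it, released (x of channel_up_mid in the frame of tray_divided between -0.022 and 0.022 m and y of channel_up_mid in the frame of tray_divided between -0.055 and -0.013 m and z of channel_up_mid in the frame of tray_divided between 0.021 and 0.027 m and angle between each of channel_up_mid, channel_down_mid's own z axis and vertical below 0.09 rad and angle between the x axis of channel_up_mid and the x axis of tray_divided, either way round below 0.35 rad and x of channel_down_mid in the frame of channel_up_mid between -0.015 and 0.015 m and y of channel_down_mid in the frame of channel_up_mid between -0.022 and 0.022 m and z of channel_down_mid in the frame of channel_up_mid between 0.007 and 0.013 m and y of channel_down_mid in the frame of tray_divided between -0.055 and -0.013 m and angle between the x axis of channel_down_mid and the x axis of channel_up_mid, either way round below 0.15 rad and linear speed of channel_down below 0.02 m/s and contact force between channel_down and the fingers below 0.1 N), for 0.2 s.
At the end, for the whole second after the job is handed in: Open-up channel flat in the wider bay, within 20 deg of the rib; open-down channel interlocked on it (10 +-3 mm higher, centred lengthwise within 15 mm, parallel within 8 deg); wide bush in the narrower bay; slim bush and step block in the plain tray; all upright within 5 deg, released, at rest (x of channel_up_mid in the frame of tray_divided between -0.022 and 0.022 m and y of channel_up_mid in the frame of tray_divided between -0.055 and -0.013 m and z of channel_up_mid in the frame of tray_divided between 0.021 and 0.027 m and angle between each of channel_up_mid, channel_down_mid, bush_wide_mid, bush_slim_mid, step_block_mid's own z axis and vertical below 0.09 rad and angle between the x axis of channel_up_mid and the x axis of tray_divided, either way round below 0.35 rad and x of channel_down_mid in the frame of channel_up_mid between -0.015 and 0.015 m and y of channel_down_mid in the frame of channel_up_mid between -0.022 and 0.022 m and z of channel_down_mid in the frame of channel_up_mid between 0.007 and 0.013 m and y of channel_down_mid in the frame of tray_divided between -0.055 and -0.013 m and angle between the x axis of channel_down_mid and the x axis of channel_up_mid, either way round below 0.15 rad and x of bush_wide_mid in the frame of tray_divided between -0.03 and 0.03 m and y of bush_wide_mid in the frame of tray_divided between 0.028 and 0.06 m and z of bush_wide_mid in the frame of tray_divided between 0.019 and 0.025 m and x of bush_slim_mid in the frame of tray_plain between -0.035 and 0.035 m and y of bush_slim_mid in the frame of tray_plain between -0.065 and 0.065 m and z of bush_slim_mid in the frame of tray_plain between 0.026 and 0.032 m and x of step_block_mid in the frame of tray_plain between -0.035 and 0.035 m and y of step_block_mid in the frame of tray_plain between -0.065 and 0.065 m and z of step_block_mid in the frame of tray_plain between 0.025 and 0.031 m and linear speed of each of channel_up, channel_down, bush_wide, bush_slim, step_block below 0.02 m/s); the robot touches nothing.
It fails at once if the hexagonal spacer is moved (more than 20 mm) (distance of hex_spacer_mid from where it was at the start of the episode above 0.02 m).
It fails at once if the file is moved (more than 20 mm) (distance of file_mid from where it was at the start of the episode above 0.02 m).
It fails at once if the bottle is moved (more than 20 mm) (distance of bottle_mid from where it was at the start of the episode above 0.02 m).
It also fails if it takes over 134 s, if anything falls off the work surface, if the arm or the gripper's body presses on something with over 40 N, if the wrist force passes 120 N, or if a joint passes its speed limit or range.

### The arm

A 7-joint arm with a two-finger parallel gripper is mounted at the origin on the work surface. World frame = base frame: x ahead of the robot, y to its left, z up, the work surface at z = 0. Lengths are in m, angles in rad, forces in N, time in s.
With the tool pointing down it reaches from about 0.4 to 0.85 m from the base axis. Payload 10.4 kg.
Tool frame: the origin (TCP) lies between the finger pads; the fingertips stand 22 mm ahead of it and the grasp point (between the pads) lies 3 mm ahead of it; z points along the fingers, y is the line along which they close (so a half turn about z gives the same grasp; the last joint's range is limited). The gripper opens to 85 mm and grips with 20 to 120 N. Pads are 22 mm wide; open, the fingers measure 114 mm over their backs; the gripper's body (76 mm by 85 mm) begins 54 mm behind the grasp point. The pads swing forward as they close: fully open they stand 13 mm farther back than shut.
Start: joints at [-1.346, 0.332, -0.065, 1.46, 0.022, 1.35, -0.088], TCP at [0.153, 0.606, 0.253] pointing down, gripper open.
Joint ranges: [-2.6, 2.6], [-0.5, 2.12], [-1.47, 1.34], [0.16, 2.42], [-1.27, 4.41], [0.06, 2.06], [-2.6, 2.6]. Speed limits (rad/s): [2.22, 2.22, 2.79, 2.79, 3.14, 3.14, 3.14].

### API

Orientations are given as a unit quaternion [x, y, z, w].
In Python, from workcell import manip, camera, ticket, boxes_of, outline_of gives the robot as it stands.
- The arm moves only by the tool carry_out, never from a script. Its argument "deltas" is a list of rows, each a list of 5 numbers: the shift along the tool's x, y, z as a fraction of full scale, then the turn about the tool's z as a fraction of full scale, then the opening, from -1 (shut) to 1 (fully open), so that 0 is half open. In form: [[tx, ty, tz, spin, gripper], ...]. A call has 1 to 20 rows; each row is the pose to reach, as a shift and turn from the pose commanded when the call began, along the tool's axes at that moment; what a row does not reach only later rows make up. Full scale, the value 1, is 150 mm for a shift and 30 degrees for a turn. A row lasts 1/8 s, in which the tool goes at most 62.5 mm and 10.7 degrees, less where a joint would pass 70% of its speed; a pose out of reach is approached as far as the arm can. A call with a number of a shift or a turn outside -1 to 1 is refused whole. A call with a gripper value outside its range is refused whole. The fingers move at their own pace and stop on an object; "force" is the grip in N (left out, the last holds). Time passes only in rows, so rows that repeat a pose let the fingers close. It gives the time, the measured TCP pose, the force, the opening and the grip force at its end, in the units of the state.
- manip.get_obs(): the state, without advancing time (a new reading comes with each control period).
- camera(name): name is "side" or "top" or "wrist"; returns a dict with "img" (420x560x3 uint8, red, green, blue), "depth" (420x560 float32, m along the optical axis (not along the pixel's ray), 0 where there is no reading), "vertical_fov" (degrees; the focal length in pixels is half the picture's height over the tangent of half this angle, whatever the lens; pixels are square), "cx", "cy" (the principal point, pixels), "R" (3x3) and "t" (3): a world point X has camera coordinates R X + t. Camera axes: x right, y down, z forward; pixel columns grow to the right and rows downward; lengths in m; the calibration is good to about 2 mm. A picture is of the moment at which its call begins.
- ticket.hand_in(): hands the job in; it is judged then, once.
Trained networks look in a picture, given as the dict that the camera call returned (one of the last four; its "shot" number tells which), for a name from the list of things; names that differ only in an ending like _2 or _b are one class to them, and where a whole thing is asked for, a point or a joint stands for the part that bears it (a point fixed in the world has none). Each returns a list of dicts, best first, with "conf" (0 to 1); they miss things now and then, are a little off and sometimes report something else, mostly with a low value. They report only what shows in the picture. A call takes as long as a camera call. They do not tell look-alikes from the thing itself.
- boxes_of(query, picture): "position" ([x, y, z] in m, in world coordinates, good to about 4 mm: the middle of the surface that is visible of it).
- outline_of(query, picture): "region" (420x560 bool, what is visible of it).
The state is a dict: "clock": time; "joint_pos": joint angles; "joint_velocities": joint speeds; "tau": joint torques, N m; "position": TCP position; "ee_rot": TCP orientation; "ft_force": force on the tool from outside, world axes, zero at the start; "torque": the same for the moment, N m; "grip_width": opening from 0.0 (shut) to 1.0 (fully open); "grasp_force": force on a finger pad.
Only numpy, scipy, OpenCV 4.12 (cv2) and the standard library are available. Lean on these libraries where they do the work, as an engineer would, in place of code of your own. Each camera call takes 0.05 s, during which the arm holds its last target. There are 200 camera calls.

## Working session

There is one attempt and no reset: what is moved stays moved. The work goes in short steps, Python scripts to look and compute and a tool call to move; the robot and the scene stay as the last step left them, time stands still between calls to the robot, and variables do not carry over. Pictures are saved under pics/ and viewed, at most 14 in all, crops included, and the job is handed in when it is done.

Besides the shell and the picture viewer there is one more tool, called after "Call:" as a command line: name --pt "numbers of a row" for each row, then --argument value for the rest. carry_out: Moves the arm, as the interface text tells. Its arguments: {"type":"object","properties":{"deltas":{"type":"array","items":{"type":"array","items":{"type":"number"}}},"force":{"type":"number"}},"required":["deltas"]}

```bash
mkdir -p pics; cat > h.py <<'E'
import numpy as np, cv2
from workcell import manip, camera, ticket, boxes_of, outline_of
from scipy.spatial.transform import Rotation as Ro
def cloud(p):
    f=210/np.tan(np.radians(p["vertical_fov"])/2)
    v,u=np.mgrid[:420,:560]; d=p["depth"]
    c=np.stack([(u-p["cx"])*d/f,(v-p["cy"])*d/f,d],-1)
    return (c-np.array(p["t"]))@np.array(p["R"])   # R^T(c-t)
def save(p,n): cv2.imwrite(f"pics/{n}.png",p["img"][:,:,::-1])
names="tray_divided tray_plain channel_up_mid channel_down_mid bush_wide_mid bush_slim_mid step_block_mid hex_spacer_mid file_mid bottle_mid".split()
E
python3 - <<'E'
from h import *
for c in ("top","side"):
    p=camera(c); save(p,c+"0"); np.save(c+"0.npy",cloud(p)); print(c,-np.array(p["R"]).T@p["t"])
    for n in names:
        print(n,[(np.round(b["position"],3).tolist(),round(b["conf"],2)) for b in boxes_of(n,p)][:4])
s=manip.get_obs(); print(s["clock"],s["position"],Ro.from_quat(s["ee_rot"]).as_matrix().round(3))
E
```

```text
top [0.25416871 0.06724118 1.43367598]
tray_divided []
tray_plain [([0.574, 0.135, 0.007], 0.71)]
channel_up_mid [([0.439, 0.065, 0.01], 0.8), ([0.345, 0.038, 0.011], 0.75), ([0.329, 0.142, 0.007], 0.74), ([0.348, -0.105, 0.009], 0.71)]
channel_down_mid [([0.424, -0.337, 0.038], 0.76)]
bush_wide_mid [([0.444, 0.204, 0.035], 0.76)]
bush_slim_mid [([0.428, -0.08, 0.051], 0.61), ([0.663, 0.431, 0.099], 0.25)]
step_block_mid [([0.443, -0.193, 0.03], 0.79)]
hex_spacer_mid [([0.572, 0.136, 0.007], 0.49), ([0.449, 0.332, 0.041], 0.46)]
file_mid [([0.788, -0.028, 0.012], 0.72)]
bottle_mid [([0.662, 0.431, 0.097], 0.62)]
side [-0.17045273 -0.65923426  0.73043703]
tray_divided [([0.587, -0.136, 0.001], 0.76)]
tray_plain [([0.574, 0.132, 0.007], 0.83)]
channel_up_mid [([0.34, -0.099, 0.016], 0.98), ([0.435, 0.051, 0.021], 0.63), ([0.34, 0.034, 0.01], 0.57), ([0.327, 0.134, 0.01], 0.53)]
channel_down_mid [([0.416, -0.35, 0.041], 0.94)]
bush_wide_mid [([0.434, 0.188, 0.029], 0.69)]
bush_slim_mid [([0.425, -0.089, 0.037], 0.64)]
step_block_mid [([0.426, -0.087, 0.031], 0.71), ([0.438, -0.201, 0.028], 0.62)]
hex_spacer_mid [([0.448, 0.324, 0.028], 0.67)]
file_mid [([0.782, -0.056, 0.015], 0.96)]
bottle_mid [([0.659, 0.426, 0.077], 0.55)]
1.1 [0.15324612 0.60594296 0.25333817] [[-0.969  0.245  0.   ]
 [ 0.245  0.969  0.   ]
 [ 0.     0.    -1.   ]]
```

View pics/top0.png

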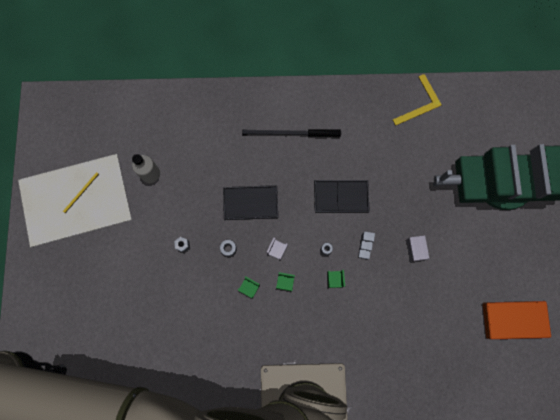

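View pics/side0.png

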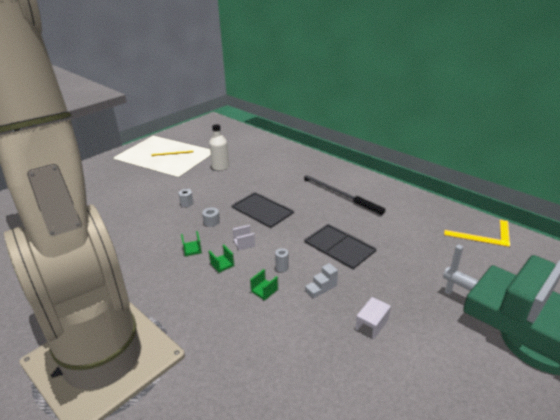

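The top picture shows the trays at (250,203) plain and (341,196) divided. The wanted channel is the bare one at (277,249), with three green ones below it. Wide bush (228,248), slim bush (327,249), step block (367,246), long channel (419,248), hex (181,244).

```bash
python3 - <<'E'
from h import *
P=np.load("top0.npy"); 
for n,c,lo,hi,r in [("up",(.439,.065),.006,.06,.05),("down",(.424,-.337),.025,.06,.06),("wide",(.444,.204),.02,.06,.05),("slim",(.428,-.08),.03,.07,.04),("step",(.443,-.193),.006,.06,.055),("hex",(.449,.332),.02,.06,.04),("div",(.587,-.136),.003,.02,.11),("plain",(.574,.133),.003,.02,.11)]:
    m=(np.hypot(P[...,0]-c[0],P[...,1]-c[1])<r)&(P[...,2]>lo)&(P[...,2]<hi)
    q=P[m]; (cx,cy),(w,h),a=cv2.minAreaRect((q[:,:2]*1000).astype(np.float32))
    print(n,m.sum(),np.round([cx,cy,w,h,a],1),"z",np.percentile(q[:,2],[5,50,95]).round(3))
E
```

```text
up 262 [435.6  62.6  87.1  84.5  54.4] z [0.007 0.011 0.041]
down 396 [ 426.1 -338.9   66.2   46.5    6. ] z [0.033 0.039 0.045]
wide 160 [440.7 202.9  43.2  43.3   1.4] z [0.029 0.035 0.04 ]
slim 92 [429.6 -76.8  30.8  29.4  85.7] z [0.035 0.049 0.054]
step 327 [ 434.9 -200.3   73.2   85.4   54.5] z [0.009 0.031 0.051]
hex 159 [453.7 334.8  39.8  36.    7.6] z [0.029 0.04  0.045]
div 1545 [ 586.6 -135.1  217.7  212.3   43.9] z [0.003 0.006 0.011]
plain 1599 [576.1 131.6 214.2 212.5  55.2] z [0.003 0.006 0.011]
```

Call:
carry_out --pt "0 -0.4 0 0.3 1" --pt "0 -0.8 0 0.3 1" --pt "0 -1 0 0.47 1" --pt "0 -1 0 0.47 1" --force 40

```text
clock: 1.6
position: [0.1163, 0.4592, 0.254]
ee_rot: [0.245, 0.97, 0.001, 0.0]
ft_force: [0.2, 1.0, 0.5]
grip_width: 1.001
grasp_force: 0.0
```

```bash
cat >> h.py <<'E'
def go(x,y,z,phi):
    """delta in move units to TCP x,y,z and tool-y angle phi (deg, mod 180)"""
    s=manip.get_obs(); R=Ro.from_quat(s["ee_rot"]).as_matrix()
    d=R.T@(np.array([x,y,z])-s["position"])/.15
    p0=np.degrees(np.arctan2(R[1,1],R[0,1])); t=(p0-phi+90)%180-90
    print("t",round(s["clock"],2),"phi0",round(p0,1),"d",d.round(3),"spin",round(t/30,3),"j7",round(s["joint_pos"][6],2))
def rect(q): 
    (cx,cy),(w,h),a=cv2.minAreaRect((q[:,:2]*1000).astype(np.float32)); return np.round([cx,cy,w,h,a],1)
E
python3 - <<'E'
from h import *
p=camera("top"); P=cloud(p)
for n in ("tray_plain","tray_divided","step_block_mid","channel_up_mid"):
    for o in outline_of(n,p)[:4]:
        m=o["region"]; print(n,round(o["conf"],2),m.sum(),rect(P[m]),p["img"][m].mean(0).round())
go(.435,.06,.25,90)
E
```

```text
tray_plain 0.95 1809 [443.2 139.3 163.  376.   89.2] [42. 42. 46.]
tray_divided 0.82 1839 [444.1 -84.7 178.1 452.8  72.8] [42. 42. 46.]
step_block_mid 0.53 319 [345.9 -83.8  59.6 348.4  41. ] [122. 126. 135.]
step_block_mid 0.44 463 [ 426.7 -345.8   66.7   60.5    4.6] [123. 120. 132.]
channel_up_mid 0.81 261 [307.3 111.5 130.8  44.8  58.7] [ 47. 105.  59.]
channel_up_mid 0.75 258 [341.3  42.5  45.3  43.6  79.3] [ 46. 103.  58.]
channel_up_mid 0.71 236 [359.1  75.2  47.  205.2  81.4] [147. 144. 156.]
channel_up_mid 0.52 281 [316.9 -26.2  51.7 219.1  20.6] [43. 97. 55.]
t 1.85 phi0 61.7 d [-3.136 -1.35   0.021] spin -0.942 j7 -0.34
```

Call:
carry_out --pt "-0.4 0.1 0 0 1" --pt "-0.8 0.1 0 -0.3 1" --pt "-1 0.1 0 -0.6 1" --pt "-1 0.1 0 -0.9 1" --pt "-1 0.1 0 -0.94 1"

```text
clock: 2.48
position: [0.256, 0.4029, 0.253]
ee_rot: [0.001, 1.0, -0.0, -0.0]
ft_force: [-0.4, 0.5, 0.0]
grip_width: 1.006
grasp_force: 0.0
```

```bash
python3 - <<'E'
from h import *
go(.435,.06,.25,90)
E
```

```text
t 2.48 phi0 89.9 d [-1.198 -2.284  0.021] spin -0.004 j7 0.47
```

Call:
carry_out --pt "-0.3 -0.3 0 0 1" --pt "-0.6 -0.6 0 0 1" --pt "-1 -1 0 0 1"

```text
clock: 2.85
position: [0.389, 0.269, 0.2534]
ee_rot: [0.002, 1.0, 0.0, 0.0]
ft_force: [0.2, 1.2, 0.4]
grip_width: 1.001
grasp_force: 0.0
```

Call:
carry_out --pt "0 -0.4 0 0 1" --pt "0 -0.8 0 0 1" --pt "0 -1 0 0 1" --pt "0 -1 0 0 1"

```text
clock: 3.35
position: [0.3881, 0.1185, 0.2536]
ee_rot: [0.004, 1.0, 0.0, 0.0]
ft_force: [-0.5, 0.1, -0.4]
grip_width: 0.998
grasp_force: 0.0
```

```bash
python3 - <<'E'
from h import *
p=camera("wrist"); save(p,"w1"); P=cloud(p); ok=p["depth"]>0; np.save("w1.npy",P)
cam=-np.array(p["R"]).T@p["t"]; print(cam, np.array(p["R"])[2])
for n in ("channel_up_mid","tray_plain","bush_wide_mid"):
    for o in outline_of(n,p)[:3]:
        m=o["region"]&ok; print(n,round(o["conf"],2),m.sum(),rect(P[m]),P[m][:,2].max().round(3),p["img"][m].mean(0).round())
m=ok&(P[...,2]>.03)&(P[...,2]<.055)&(np.hypot(P[...,0]-.44,P[...,1]-.06)<.05); print("top faces",m.sum(),rect(P[m]))
go(.435,.06,.25,90)
E
```

```text
[0.30718069 0.11948044 0.37341412] [ 0.31583934 -0.00181411 -0.94881095]
channel_up_mid 0.93 1488 [440.4  61.3  50.6  57.4  63.7] 0.041 [201. 199. 207.]
channel_up_mid 0.87 1865 [345.9  39.3  50.7  54.2  79.1] 0.042 [ 49. 155.  78.]
channel_up_mid 0.71 147 [594.8 -23.7  23.8 433.5  60.8] 0.302 [34. 34. 35.]
tray_plain 0.61 6848 [576.6 137.3 100.3 158.5   0.8] 0.012 [77. 79. 82.]
bush_wide_mid 0.56 1358 [444.7 201.2  47.2  53.8  61.2] 0.037 [137. 143. 147.]
top faces 362 [435.4  62.9  44.1  46.6  63.3]
t 3.55 phi0 90.0 d [-0.315 -0.407  0.022] spin -0.001 j7 1.07
```

View pics/w1.png

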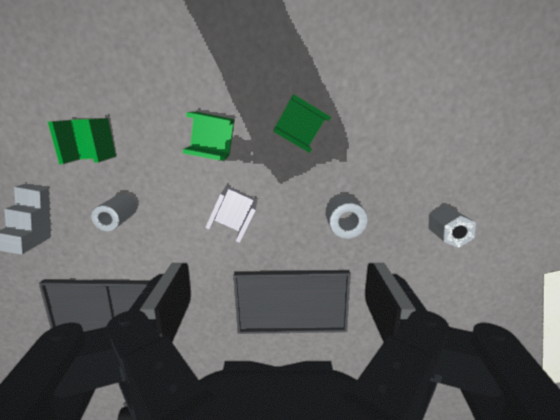

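Call:
carry_out --pt "-0.15 -0.2 0.3 0.3 1" --pt "-0.316 -0.371 0.6 0.6 1" --pt "-0.316 -0.371 0.9 0.89 1" --pt "-0.316 -0.371 0.95 0.89 1"

```text
clock: 4.05
position: [0.4335, 0.0642, 0.1085]
ee_rot: [0.231, 0.973, -0.002, -0.002]
ft_force: [-0.6, -0.6, -0.4]
grip_width: 1.002
grasp_force: 0.0
```

```bash
python3 - <<'E'
from h import *
p=camera("wrist"); P=cloud(p); ok=p["depth"]>0
for n in ("channel_up_mid",):
    for o in outline_of(n,p)[:2]:
        m=o["region"]&ok; q=P[m]; print(n,round(o["conf"],2),m.sum(),rect(q),p["img"][m].mean(0).round()); q=q[q[:,2]>.033]; print(rect(q) if len(q)>5 else 0)
P=np.load("w1.npy")
for n,c,lo,r in [("wide",(.444,.204),.03,.04),("slim",(.428,-.08),.045,.03),("hex",(.449,.332),.035,.04)]:
    m=(np.hypot(P[...,0]-c[0],P[...,1]-c[1])<r)&(P[...,2]>lo)&(P[...,2]<.06); print(n,m.sum(),rect(P[m]))
go(.4354,.0629,.031,63.3)
E
```

```text
channel_up_mid 0.84 4847 [ 342.5 -113.8   53.7   72.6    2.2] [18. 85. 38.]
[345.8 -99.4  46.   44.    2.2]
channel_up_mid 0.71 4742 [333.5 143.7  48.9  35.9  60.4] [ 46. 162.  79.]
[345.8 135.5  45.9   5.3  59.9]
wide 850 [440.8 202.6  44.8  44.5  73. ]
slim 488 [430.3 -77.4  30.6  31.6  42.1]
hex 811 [453.6 333.9  41.8  35.9  65.9]
t 4.15 phi0 63.5 d [-0.009 -0.01   0.533] spin 0.006 j7 0.89
```

Call:
carry_out --pt "-0.009 -0.01 0.3 0.006 1" --pt "-0.009 -0.01 0.533 0.006 1" --pt "-0.009 -0.01 0.533 0.006 1" --pt "-0.009 -0.01 0.533 0.006 0" --pt "-0.009 -0.01 0.533 0.006 -0.3" --pt "-0.009 -0.01 0.533 0.006 -0.3" --pt "-0.009 -0.01 0.533 0.006 -0.3"

```text
clock: 5.03
position: [0.4367, 0.0628, 0.0325]
ee_rot: [0.233, 0.972, 0.001, 0.001]
ft_force: [-2.6, -0.0, 11.5]
grip_width: 0.509
grasp_force: 39.9
```

```bash
python3 - <<'E'
from h import *
go(.4354,-.03,.13,90)
E
```

```text
t 5.03 phi0 63.1 d [-0.273 -0.554 -0.651] spin -0.898 j7 1.0
```

Call:
carry_out --pt "0 0 -0.3 0 -0.3" --pt "-0.1 -0.2 -0.6 -0.3 -0.3" --pt "-0.25 -0.5 -0.9 -0.6 -0.3" --pt "-0.27 -0.55 -1 -0.89 -0.3" --pt "-0.27 -0.55 -1 -0.89 -0.3"

```text
clock: 5.65
position: [0.4351, -0.0303, 0.1824]
ee_rot: [0.004, 1.0, 0.001, 0.002]
ft_force: [0.9, -0.1, -1.8]
grip_width: 0.509
grasp_force: 42.1
```

```bash
python3 - <<'E'
from h import *
p=camera("wrist"); save(p,"w2"); P=cloud(p); ok=p["depth"]>0; np.save("w2.npy",P)
for n in ("tray_plain","tray_divided"):
    for o in outline_of(n,p)[:1]:
        m=o["region"]&ok; q=P[m]; q=q[q[:,2]<.016];print(n,round(o["conf"],2),m.sum(),rect(q),rect(q[q[:,2]>.007]))
go(.587,-.17,.18,90)
E
```

```text
tray_plain 0.81 7097 [5.765e+02 1.379e+02 9.920e+01 1.615e+02 3.000e-01] [5.763e+02 1.379e+02 9.910e+01 1.615e+02 1.000e-01]
tray_divided 0.84 3343 [ 581.  -129.9  184.1   82.7   69.1] [ 581.5 -128.7  181.5   82.7   69.2]
t 5.8 phi0 89.6 d [-1.028e+00 -9.340e-01 -1.000e-03] spin -0.013 j7 1.49
```

View pics/w2.png

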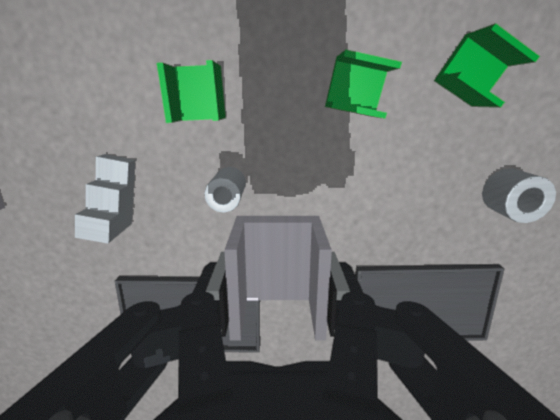

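```bash
python3 - <<'E'
from h import *
p=camera("top"); P=cloud(p)
for n in ("tray_plain","tray_divided"):
    for o in outline_of(n,p)[:1]:
        m=o["region"]&(p["depth"]>0); q=P[m]; q=q[(q[:,2]<.016)&(q[:,2]>0)];print(n,round(o["conf"],2),m.sum(),rect(q))
for f in ("w1.npy","w2.npy"):
    P=np.load(f); m=(abs(P[...,0]-.587)<.07)&(abs(P[...,1]+.135)<.1)&(P[...,2]>.0075)&(P[...,2]<.014); q=P[m]
    print(f,len(q),np.percentile(q,[0.5,2,98,99.5],axis=0).round(4).tolist())
    for lo,hi in ((-.21,-.18),(-.18,-.15),(-.10,-.08),(-.08,-.06)):
        s=q[(q[:,1]>lo)&(q[:,1]<hi)]
        if len(s)>5: print(lo,len(s),"xmin",np.percentile(s[:,0],[1,5]).round(4),"xmax",np.percentile(s[:,0],[95,99]).round(4))
E
```

```text
tray_plain 0.91 1767 [577.4 138.5 100.  160.1   1.2]
tray_divided 0.69 930 [ 589.8 -131.6  161.4   98.2   88.1]
w1.npy 628 [[0.539, -0.212, 0.0076], [0.5392, -0.211, 0.0076], [0.6072, -0.068, 0.0111], [0.6122, -0.0646, 0.0112]]
-0.21 194 xmin [0.539  0.5392] xmax [0.6046 0.6113]
-0.18 73 xmin [0.5391 0.5395] xmax [0.5435 0.5439]
-0.1 45 xmin [0.5412 0.5413] xmax [0.5458 0.5459]
-0.08 43 xmin [0.5411 0.5413] xmax [0.5461 0.5462]
w2.npy 729 [[0.5389, -0.2112, 0.0076], [0.5393, -0.2105, 0.0077], [0.6386, -0.0522, 0.0106], [0.6401, -0.0518, 0.011]]
-0.21 197 xmin [0.5388 0.5391] xmax [0.5773 0.5805]
-0.18 97 xmin [0.5389 0.5396] xmax [0.5432 0.5434]
-0.1 38 xmin [0.6348 0.6351] xmax [0.6386 0.639 ]
-0.08 55 xmin [0.635  0.6355] xmax [0.6393 0.64  ]
```

Call:
carry_out --pt "-0.4 -0.4 0 -0.01 -0.3" --pt "-0.8 -0.8 0 -0.01 -0.3" --pt "-0.95 -0.8 0 -0.01 -0.3" --pt "-0.95 -0.8 0 -0.01 -0.3"

```text
clock: 6.45
position: [0.5776, -0.1523, 0.1769]
ee_rot: [0.001, 1.0, -0.003, -0.003]
ft_force: [-0.6, 1.1, -1.1]
grip_width: 0.51
grasp_force: 42.1
```

```bash
python3 - <<'E'
from h import *
go(.5888,-.1676,.037,88.5)
E
```

```text
t 6.45 phi0 89.9 d [-0.081 -0.097  0.933] spin 0.047 j7 1.98
```

Call:
carry_out --pt "-0.08 -0.1 0.3 0.05 -0.3" --pt "-0.08 -0.1 0.6 0.05 -0.3" --pt "-0.08 -0.1 0.85 0.05 -0.3" --pt "-0.08 -0.1 0.93 0.05 -0.3" --pt "-0.08 -0.1 0.93 0.05 -0.3"

```text
clock: 7.08
position: [0.588, -0.1649, 0.0415]
ee_rot: [0.013, 1.0, 0.0, -0.0]
ft_force: [0.2, -0.2, -1.0]
grip_width: 0.509
grasp_force: 42.1
```

```bash
python3 - <<'E'
from h import *
go(.5888,-.1676,.037,88.5)
E
```

```text
t 7.08 phi0 88.5 d [-0.006 -0.018  0.03 ] spin 0.001 j7 2.08
```

Call:
carry_out --pt "0 -0.01 0.02 0 -0.3" --pt "0 -0.01 0.02 0 -0.3"

```text
clock: 7.32
position: [0.5887, -0.1671, 0.0394]
ee_rot: [0.013, 1.0, 0.0, 0.001]
ft_force: [-0.4, -0.5, -0.7]
grip_width: 0.512
grasp_force: 42.1
```

Call:
carry_out --pt "0 0 0.018 0 -0.3" --pt "0 0 0.018 0 -0.3" --pt "0 0 0.018 0 0.2" --pt "0 0 0.018 0 0.3" --pt "0 0 0.018 0 0.3" --pt "0 0 0.018 0 0.3"

```text
clock: 8.07
position: [0.5881, -0.167, 0.0356]
ee_rot: [0.013, 1.0, 0.0, -0.0]
ft_force: [-0.1, -0.0, -0.1]
grip_width: 0.651
grasp_force: 0.0
```

Call:
carry_out --pt "0 0 -0.2 0 0.3" --pt "0 0 -0.5 0.1 1" --pt "0 0.05 -0.8 0.3 1" --pt "0 0.05 -1 0.5 1" --pt "0 0.05 -1 0.8 1" --pt "0 0.05 -1 1 1"

```text
clock: 8.82
position: [0.5885, -0.1594, 0.1861]
ee_rot: [0.273, 0.962, 0.0, 0.0]
ft_force: [-0.8, -0.1, -0.4]
grip_width: 1.001
grasp_force: 0.0
```

```bash
python3 - <<'E'
from h import *
p=camera("top"); save(p,"t2"); P=cloud(p)
m=(abs(P[...,0]-.587)<.05)&(abs(P[...,1]+.165)<.05)&(P[...,2]>.03)&(P[...,2]<.055)
print(m.sum(),rect(P[m]) if m.sum()>5 else 0)
go(.426,-.339,.2,6)
E
```

```text
0 0
t 8.88 phi0 58.0 d [ 0.284 -1.59  -0.096] spin 1.735 j7 1.5
```

Call:
carry_out --pt "0 -0.2 0 0.3 1" --pt "0.08 -0.5 0 0.6 1" --pt "0.15 -0.8 0 0.9 1" --pt "0.15 -0.9 0 1 1" --pt "0.15 -0.9 0 1 1"

```text
clock: 9.5
position: [0.4985, -0.2633, 0.1857]
ee_rot: [0.511, 0.86, 0.0, 0.0]
ft_force: [0.1, -0.1, -0.6]
grip_width: 0.998
grasp_force: 0.0
```

```bash
python3 - <<'E'
from h import *
p=camera("top"); P=cloud(p)
m=(abs(P[...,0]-.587)<.05)&(abs(P[...,1]+.165)<.05)&(P[...,2]>.03)&(P[...,2]<.055)
print(m.sum(),rect(P[m]) if m.sum()>5 else 0)
p=camera("wrist"); save(p,"w3");P=cloud(p)
m=(p["depth"]>0)&(abs(P[...,0]-.587)<.05)&(abs(P[...,1]+.165)<.05)&(P[...,2]>.036)&(P[...,2]<.055)
print(m.sum(),rect(P[m]) if m.sum()>5 else 0)
m=(p["depth"]>0)&(abs(P[...,0]-.425)<.06)&(abs(P[...,1]+.34)<.06)&(P[...,2]>.03)&(P[...,2]<.055)
print(m.sum(),rect(P[m]) if m.sum()>5 else 0)
go(.426,-.339,.16,6)
E
```

```text
82 [ 587.6 -165.5   44.2   46.2   88.5]
753 [ 587.8 -166.6   44.3   46.7   88.7]
3323 [ 425.8 -340.    66.3   45.2    5.6]
t 9.6 phi0 28.7 d [-0.215 -0.679  0.17 ] spin 0.758 j7 1.23
```

View pics/w3.png

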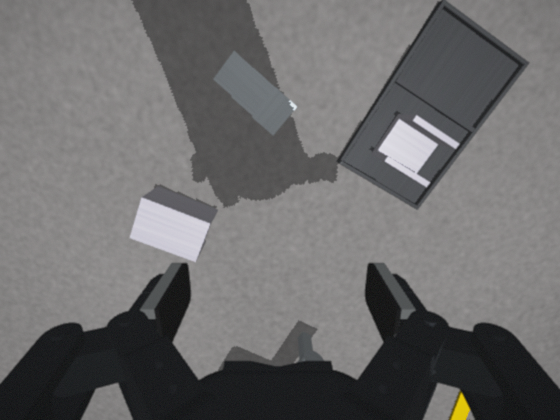

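Call:
carry_out --pt "-0.1 -0.35 0.1 0.3 1" --pt "-0.21 -0.685 0.2 0.6 1" --pt "-0.21 -0.685 0.4 0.77 1" --pt "-0.21 -0.685 0.5 0.77 1" --pt "-0.21 -0.685 0.5 0.77 1"

```text
clock: 10.22
position: [0.4242, -0.3384, 0.1099]
ee_rot: [0.671, 0.741, -0.0, -0.001]
ft_force: [-0.3, 0.0, -0.3]
grip_width: 1.0
grasp_force: 0.0
```

```bash
python3 - <<'E'
from h import *
go(.4259,-.34,.032,5.7)
E
```

```text
t 10.22 phi0 5.7 d [-0.013  0.011  0.519] spin 0.0 j7 1.12
```

Call:
carry_out --pt "-0.01 0.01 0.2 0 1" --pt "-0.01 0.01 0.4 0 1" --pt "-0.01 0.01 0.52 0 1" --pt "-0.01 0.01 0.52 0 1" --pt "-0.01 0.01 0.52 0 0.3" --pt "-0.01 0.01 0.52 0 0.2" --pt "-0.01 0.01 0.52 0 0.2" --pt "-0.01 0.01 0.52 0 0.2"

```text
clock: 11.22
position: [0.4258, -0.3414, 0.034]
ee_rot: [0.673, 0.74, 0.0, 0.001]
ft_force: [-1.6, 0.9, 6.9]
grip_width: 0.763
grasp_force: 43.9
```

Call:
carry_out --pt "0 0 -0.3 0 0.2" --pt "0 0 -0.6 0 0.2" --pt "-0.4 0.4 -0.9 0.1 0.2" --pt "-0.8 0.8 -0.9 0.2 0.2" --pt "-1 0.9 -0.9 0.24 0.2" --pt "-1 0.9 -0.9 0.24 0.2"

```text
clock: 11.98
position: [0.5749, -0.4794, 0.1676]
ee_rot: [0.718, 0.696, -0.001, 0.0]
ft_force: [-1.1, -0.4, -1.3]
grip_width: 0.76
grasp_force: 46.7
```

```bash
python3 - <<'E'
from h import *
p=camera("wrist"); save(p,"w4");P=cloud(p)
m=(p["depth"]>0)&(abs(P[...,0]-.587)<.05)&(abs(P[...,1]+.165)<.05)&(P[...,2]>.036)&(P[...,2]<.055)
print(m.sum(),rect(P[m]) if m.sum()>5 else 0)
go(.5877,-.1663-.012,.1,-1.4)
E
```

```text
0 0
t 12.03 phi0 -1.8 d [2.016 0.02  0.446] spin -0.013 j7 0.98
```

View pics/w4.png

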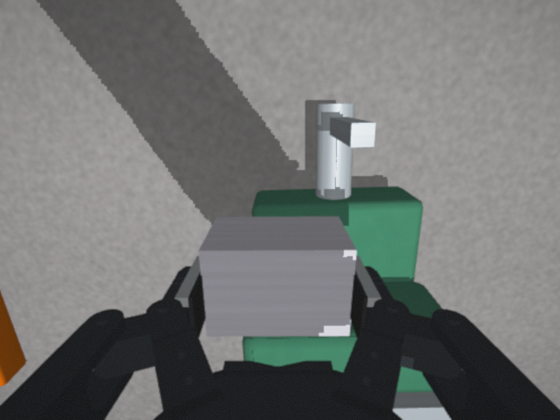

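The channel is held square, but I moved it the wrong way along y, so it is now over the vice. There was no contact, and I'm heading back.

Call:
carry_out --pt "0.3 0 0 0 0.2" --pt "0.7 0 0 0 0.2" --pt "1 0 0 0 0.2" --pt "1 0 0 0 0.2"

```text
clock: 12.52
position: [0.5804, -0.3223, 0.168]
ee_rot: [0.716, 0.699, 0.001, -0.001]
ft_force: [-0.4, -0.2, -1.8]
grip_width: 0.758
grasp_force: 46.6
```

Call:
carry_out --pt "0.3 0 0 0 0.2" --pt "0.7 0.01 0 -0.01 0.2" --pt "1 0.01 0.1 -0.01 0.2" --pt "1 0.01 0.2 -0.01 0.2" --pt "1 0.01 0.2 -0.01 0.2"

```text
clock: 13.15
position: [0.5837, -0.1785, 0.1373]
ee_rot: [0.716, 0.698, -0.001, -0.0]
ft_force: [0.1, -0.3, -1.0]
grip_width: 0.762
grasp_force: 46.6
```

```bash
python3 - <<'E'
from h import *
go(.5877,-.1663-.012,.052,-1.4)
p=camera("wrist"); save(p,"w5")
E
```

```text
t 13.15 phi0 -1.5 d [0.003 0.027 0.568] spin -0.004 j7 0.64
```

View pics/w5.png

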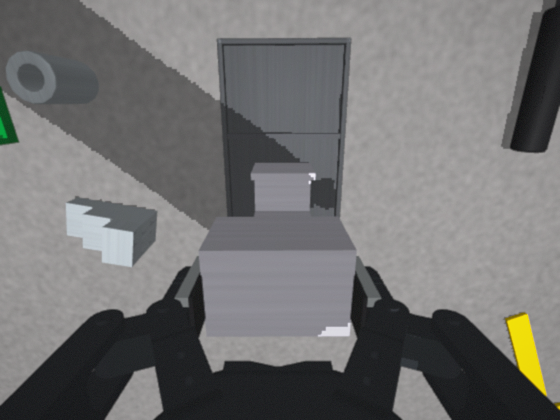

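Call:
carry_out --pt "-0.005 0.027 0.15 0 0.2" --pt "-0.005 0.027 0.3 0 0.2" --pt "-0.005 0.027 0.4 0 0.2" --pt "-0.005 0.027 0.5 0 0.2" --pt "-0.005 0.027 0.55 0 0.2" --pt "-0.005 0.027 0.57 0 0.2" --pt "-0.005 0.027 0.57 0 0.2"

```text
clock: 14.08
position: [0.5886, -0.1786, 0.0524]
ee_rot: [0.716, 0.698, 0.0, 0.0]
ft_force: [0.2, -0.2, -1.0]
grip_width: 0.765
grasp_force: 46.6
```

Call:
carry_out --pt "0 0 0.01 0 0.2" --pt "0 0 0.02 0 0.2" --pt "0 0 0.02 0 0.2"

```text
clock: 14.45
position: [0.5885, -0.1785, 0.0491]
ee_rot: [0.716, 0.698, 0.0, -0.0]
ft_force: [-0.1, 0.1, -1.8]
grip_width: 0.766
grasp_force: 46.6
```

Free of contact and about 1 mm above its seat. Lower a touch more, release and lift.

Call:
carry_out --pt "0 0 0.008 0 0.2" --pt "0 0 0.008 0 0.2" --pt "0 0 0.008 0 1" --pt "0 0 0.008 0 1" --pt "0 0 0.008 0 1" --pt "0 0 0.008 0 1"

```text
clock: 15.2
position: [0.5885, -0.1786, 0.0479]
ee_rot: [0.716, 0.698, 0.0, -0.0]
ft_force: [-0.2, -0.6, -0.0]
grip_width: 0.999
grasp_force: 0.0
```

Call:
carry_out --pt "0 0 -0.2 0 1" --pt "0 0 -0.5 0 1" --pt "0.0 -0.3 -0.8 -0.3 1" --pt "0.0 -0.7 -0.95 -0.6 1" --pt "0 -0.9 -0.95 -0.9 1" --pt "0 -1 -0.95 -1 1" --pt "0 -1 -0.95 -1 1"

```text
clock: 16.08
position: [0.4383, -0.1739, 0.1904]
ee_rot: [0.511, 0.86, 0.003, -0.0]
ft_force: [0.7, 0.4, 0.6]
grip_width: 1.002
grasp_force: 0.0
```

```bash
python3 - <<'E'
from h import *
p=camera("wrist"); save(p,"w6");P=cloud(p)
def blob(n,c,r,lo,hi):
    m=(p["depth"]>0)&(np.hypot(P[...,0]-c[0],P[...,1]-c[1])<r)&(P[...,2]>lo)&(P[...,2]<hi); q=P[m]
    if len(q)>5: print(n,len(q),rect(q),np.median(q[:,2]).round(4))
blob("down",(.588,-.178),.06,.048,.06); blob("up flange",(.588,-.166),.05,.038,.047)
for i in (.008,.024,.040): blob("step",(.435,-.197),.055,i,i+.016)
blob("slim",(.43,-.077),.03,.045,.06)
blob("wide",(.441,.203),.04,.03,.06)
go(.44,-.193,.2,100)
E
```

```text
down 2252 [ 588.6 -177.1   43.9   67.6   88.8] 0.0534
up flange 450 [ 581.4 -155.5   72.1   33.7   23.9] 0.0434
step 900 [ 438.2 -192.9   30.8   69.8   77.8] 0.0153
step 954 [ 449.5 -195.2   30.5   47.1   78.4] 0.0314
step 823 [ 461.4 -197.7   30.5   23.6   77.5] 0.0473
slim 957 [430.2 -78.   31.4  30.6  53.9] 0.0491
t 16.12 phi0 28.5 d [-0.115 -0.055 -0.063] spin -2.383 j7 0.82
```

View pics/w6.png

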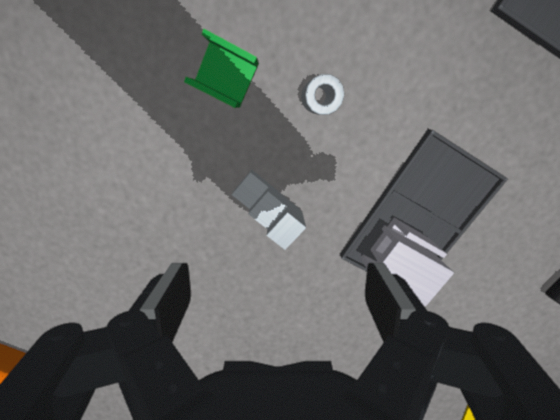

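Call:
carry_out --pt "-0.07 -0.01 0.1 -0.35 1" --pt "-0.146 -0.02 0.2 -0.7 1" --pt "-0.146 -0.02 0.3 -1 1" --pt "-0.146 -0.02 0.4 -1 1" --force 60

```text
clock: 16.62
position: [0.4468, -0.196, 0.1292]
ee_rot: [0.273, 0.962, -0.001, -0.0]
ft_force: [0.4, 0.3, -0.0]
grip_width: 1.002
grasp_force: 0.0
```

```bash
python3 - <<'E'
from h import *
go(.446,-.1946,.028,78)
E
```

```text
t 16.62 phi0 58.4 d [0.009 0.007 0.674] spin -0.654 j7 1.59
```

Call:
carry_out --pt "0.009 0.007 0 -0.35 1" --pt "0.009 0.007 0.15 -0.65 1" --pt "0.009 0.007 0.35 -0.65 1" --pt "0.009 0.007 0.55 -0.65 1" --pt "0.009 0.007 0.67 -0.65 1" --pt "0.009 0.007 0.67 -0.65 1" --pt "0.009 0.007 0.67 -0.65 0" --pt "0.009 0.007 0.67 -0.65 -0.6" --pt "0.009 0.007 0.67 -0.65 -0.6" --pt "0.009 0.007 0.67 -0.65 -0.6" --pt "0.009 0.007 0.67 -0.65 -0.6"

```text
clock: 18.0
position: [0.4464, -0.1939, 0.0307]
ee_rot: [0.104, 0.995, 0.0, 0.001]
ft_force: [-1.0, -0.2, 6.1]
grip_width: 0.338
grasp_force: 59.5
```

```bash
python3 - <<'E'
from h import *
go(.5847,.1032,.12,90.7)
E
```

```text
t 18.0 phi0 78.0 d [-0.491  2.13  -0.594] spin -0.423 j7 2.06
```

Call:
carry_out --pt "0 0 -0.3 0 -0.6" --pt "0 0 -0.6 0 -0.6" --pt "-0.1 0.3 -0.7 -0.1 -0.6" --pt "-0.2 0.65 -0.7 -0.2 -0.6" --pt "-0.25 1 -0.7 -0.3 -0.6" --pt "-0.25 1 -0.7 -0.42 -0.6"

```text
clock: 18.75
position: [0.5145, -0.0496, 0.1345]
ee_rot: [-0.01, 1.0, 0.001, -0.0]
ft_force: [-0.6, -1.3, -4.2]
grip_width: 0.337
grasp_force: 61.6
```

```bash
python3 - <<'E'
from h import *
go(.5847,.1032,.12,90.7)
E
```

```text
t 18.75 phi0 91.1 d [-0.488  1.009  0.098] spin 0.015 j7 1.83
```

Call:
carry_out --pt "-0.15 0.3 0 0.01 -0.6" --pt "-0.3 0.65 0 0.01 -0.6" --pt "-0.48 1 0 0.01 -0.6" --pt "-0.48 1 0.2 0.01 -0.6" --pt "-0.48 1 0.4 0.01 -0.6" --pt "-0.48 1 0.55 0.01 -0.6" --pt "-0.48 1 0.6 0.01 -0.6" --pt "-0.48 1 0.6 0.01 -0.6"

```text
clock: 19.75
position: [0.5837, 0.096, 0.0449]
ee_rot: [-0.003, 1.0, -0.0, -0.0]
ft_force: [0.3, 0.1, -4.0]
grip_width: 0.339
grasp_force: 61.5
```

```bash
python3 - <<'E'
from h import *
go(.5847,.1032,.0355,90.7)
E
```

```text
t 19.75 phi0 90.3 d [-0.007  0.048  0.063] spin -0.013 j7 1.7
```

Call:
carry_out --pt "0 0.04 0.04 0 -0.6" --pt "0 0.04 0.063 0 -0.6" --pt "0 0.04 0.063 0 -0.6" --pt "0 0.04 0.063 0 0.2" --pt "0 0.04 0.063 0 0.2" --pt "0 0.04 0.063 0 0.2"

```text
clock: 20.5
position: [0.5842, 0.1019, 0.0358]
ee_rot: [-0.003, 1.0, 0.0, 0.0]
ft_force: [0.7, -0.1, -0.2]
grip_width: 0.602
grasp_force: 0.0
```

Call:
carry_out --pt "0 0 -0.2 0 0.2" --pt "0 0 -0.5 0 0.5" --pt "0.3 -0.3 -0.8 0 0.5" --pt "0.65 -0.65 -0.8 0 0.5" --pt "0.97 -1 -0.8 0 0.5" --pt "1 -1 -0.8 0 0.5" --pt "1 -1 -0.8 0 0.5"

```text
clock: 21.38
position: [0.4334, -0.05, 0.1556]
ee_rot: [-0.001, 1.0, 0.002, 0.0]
ft_force: [0.0, -0.4, 0.7]
grip_width: 0.752
grasp_force: 0.0
```

```bash
python3 - <<'E'
from h import *
p=camera("top"); P=cloud(p)
for lo in (.01,.028,.044):
    m=(p["depth"]>0)&(np.hypot(P[...,0]-.577,P[...,1]-.103)<.06)&(P[...,2]>lo)&(P[...,2]<lo+.016); q=P[m]
    if len(q)>5: print(len(q),rect(q),np.median(q[:,2]))
go(.430,-.0775,.03,90)
E
```

```text
157 [576.9 105.6  96.8  94.    1.9] 0.016554553104241483
102 [576.5 102.8  29.1  25.7  89.2] 0.035670542813008785
86 [599.9 103.4  26.1  23.8  88.8] 0.051749287820808273
t 21.43 phi0 90.3 d [ 0.032 -0.194  0.838] spin 0.009 j7 1.54
```

Call:
carry_out --pt "0.032 -0.19 0.1 0 0.5" --pt "0.032 -0.194 0.3 0 0.5" --pt "0.032 -0.194 0.6 0 0.5" --pt "0.032 -0.194 0.8 0 0.5" --pt "0.032 -0.194 0.83 0 0.5" --pt "0.032 -0.194 0.83 0 0.5" --pt "0.032 -0.194 0.83 0 -0.5" --pt "0.032 -0.194 0.83 0 -0.5" --pt "0.032 -0.194 0.83 0 -0.5" --pt "0.032 -0.194 0.83 0 -0.5"

```text
clock: 22.68
position: [0.4311, -0.0777, 0.0322]
ee_rot: [-0.003, 1.0, 0.001, 0.001]
ft_force: [-4.1, 1.0, 14.0]
grip_width: 0.37
grasp_force: 58.1
```

```bash
python3 - <<'E'
from h import *
go(.577,.178,.12,90)
E
```

```text
t 22.68 phi0 90.3 d [-0.984  1.699 -0.581] spin 0.011 j7 2.01
```

Call:
carry_out --pt "0 0 -0.3 0 -0.5" --pt "0 0 -0.6 0 -0.5" --pt "-0.3 0.3 -0.7 0 -0.5" --pt "-0.65 0.65 -0.7 0 -0.5" --pt "-0.97 1 -0.7 0 -0.5" --pt "-0.97 1 -0.7 0 -0.5"

```text
clock: 23.42
position: [0.5763, 0.0771, 0.136]
ee_rot: [-0.005, 1.0, 0.001, 0.0]
ft_force: [-0.8, -1.7, -2.3]
grip_width: 0.371
grasp_force: 60.5
```

Call:
carry_out --pt "0 0.3 0 0 -0.5" --pt "0 0.65 0 0 -0.5" --pt "0 0.7 0 0 -0.5" --pt "0 0.7 0.2 0 -0.5" --pt "0 0.7 0.4 0 -0.5" --pt "0 0.7 0.6 0 -0.5" --pt "0 0.7 0.6 0 -0.5"

```text
clock: 24.3
position: [0.5728, 0.1773, 0.0448]
ee_rot: [-0.003, 1.0, -0.001, -0.001]
ft_force: [-0.6, -0.4, -0.8]
grip_width: 0.369
grasp_force: 60.4
```

```bash
python3 - <<'E'
from h import *
go(.577,.178,.0375,90)
E
```

```text
t 24.3 phi0 90.3 d [-0.028  0.005  0.048] spin 0.01 j7 1.65
```

Call:
carry_out --pt "-0.02 0 0.03 0 -0.5" --pt "-0.02 0 0.052 0 -0.5" --pt "-0.02 0 0.052 0 -0.5" --pt "-0.02 0 0.052 0 0.2" --pt "-0.02 0 0.052 0 0.2" --pt "-0.02 0 0.052 0 0.2"

```text
clock: 25.05
position: [0.5773, 0.1779, 0.0384]
ee_rot: [-0.003, 1.0, 0.0, 0.0]
ft_force: [-0.4, -0.8, 0.5]
grip_width: 0.598
grasp_force: 0.0
```

Call:
carry_out --pt "0 0 -0.3 0 0.2" --pt "0 0 -0.6 0 0.5" --pt "0.3 0.05 -0.6 0 1" --pt "0.6 0.1 -0.6 0 1" --pt "0.9 0.16 -0.6 0 1" --pt "0.9 0.16 -0.6 0 1" --pt "0.9 0.16 -0.6 0 1"

```text
clock: 25.92
position: [0.4423, 0.2014, 0.1286]
ee_rot: [-0.003, 1.0, 0.001, 0.0]
ft_force: [0.0, 0.2, -0.1]
grip_width: 0.999
grasp_force: 0.0
```

```bash
python3 - <<'E'
from h import *
p=camera("top"); P=cloud(p)
def blob(n,c,r,lo,hi):
    m=(p["depth"]>0)&(np.hypot(P[...,0]-c[0],P[...,1]-c[1])<r)&(P[...,2]>lo)&(P[...,2]<hi); q=P[m]
    if len(q)>5: print(n,len(q),rect(q),np.median(q[:,2]).round(4))
blob("slim",(.577,.178),.035,.04,.065)
go(.4408,.2026,.03,90)
E
```

```text
slim 89 [575.7 178.6  30.2  29.8  18.9] 0.0529
t 25.98 phi0 90.3 d [0.015 0.012 0.657] spin 0.009 j7 1.35
```

Call:
carry_out --pt "0.015 0.012 0.2 0 1" --pt "0.015 0.012 0.4 0 1" --pt "0.015 0.012 0.6 0 1" --pt "0.015 0.012 0.65 0 1" --pt "0.015 0.012 0.65 0 1" --pt "0.015 0.012 0.65 0 0" --pt "0.015 0.012 0.65 0 -0.3" --pt "0.015 0.012 0.65 0 -0.3" --pt "0.015 0.012 0.65 0 -0.3"

```text
clock: 27.1
position: [0.4402, 0.2032, 0.0318]
ee_rot: [-0.003, 1.0, 0.001, 0.0]
ft_force: [-4.3, -2.2, 14.4]
grip_width: 0.523
grasp_force: 59.2
```

Call:
carry_out --pt "0 0 -0.3 0 -0.3" --pt "0 0 -0.6 0 -0.3" --pt "-0.1 -0.3 -0.7 0 -0.3" --pt "-0.2 -0.65 -0.7 0 -0.3" --pt "-0.3 -1 -0.7 0 -0.3" --pt "-0.3 -1 -0.7 0 -0.3"

```text
clock: 27.85
position: [0.486, 0.0482, 0.1361]
ee_rot: [0.001, 1.0, -0.0, 0.0]
ft_force: [0.1, 0.7, -3.7]
grip_width: 0.523
grasp_force: 63.1
```

```bash
python3 - <<'E'
from h import *
go(.5909,-.0876,.12,88.5)
E
```

```text
t 27.85 phi0 89.9 d [-0.701 -0.903  0.108] spin 0.045 j7 1.66
```

Call:
carry_out --pt "-0.2 -0.3 0 0.04 -0.3" --pt "-0.45 -0.6 0 0.04 -0.3" --pt "-0.7 -0.9 0 0.04 -0.3" --pt "-0.7 -0.9 0.2 0.04 -0.3" --pt "-0.7 -0.9 0.4 0.04 -0.3" --pt "-0.7 -0.9 0.6 0.04 -0.3" --pt "-0.7 -0.9 0.6 0.04 -0.3"

```text
clock: 28.72
position: [0.5899, -0.0802, 0.0439]
ee_rot: [0.007, 1.0, 0.0, -0.002]
ft_force: [0.1, -0.2, -2.2]
grip_width: 0.523
grasp_force: 63.0
```

```bash
python3 - <<'E'
from h import *
go(.5909,-.0876,.037,88.5)
E
```

```text
t 28.73 phi0 89.2 d [-0.007 -0.049  0.046] spin 0.022 j7 2.08
```

Call:
carry_out --pt "0 -0.04 0.03 0.02 -0.3" --pt "0 -0.04 0.046 0.02 -0.3" --pt "0 -0.04 0.046 0.02 -0.3"

```text
clock: 29.1
position: [0.5916, -0.0872, 0.0393]
ee_rot: [0.013, 1.0, 0.0, 0.0]
ft_force: [0.9, 0.2, -3.0]
grip_width: 0.52
grasp_force: 63.1
```

Call:
carry_out --pt "0 0 0.02 0 -0.3" --pt "0 0 0.02 0 -0.3" --pt "0 0 0.02 0 0.25" --pt "0 0 0.02 0 0.25" --pt "0 0 0.02 0 0.25"

```text
clock: 29.72
position: [0.5913, -0.0873, 0.0359]
ee_rot: [0.013, 1.0, 0.0, 0.0]
ft_force: [-0.1, 0.2, 0.6]
grip_width: 0.625
grasp_force: 0.0
```

Call:
carry_out --pt "0 0 -0.2 0 0.25" --pt "0 0 -0.5 0 0.25" --pt "0.3 0.3 -0.9 0 0.5" --pt "0.6 0.6 -0.9 0 1" --pt "1 0.6 -0.9 0 1" --pt "1 0.6 -0.9 0 1" --pt "1 0.6 -0.9 0 1"

```text
clock: 30.6
position: [0.4427, 0.0074, 0.1705]
ee_rot: [0.012, 1.0, 0.001, -0.0]
ft_force: [0.1, -0.8, -0.6]
grip_width: 1.002
grasp_force: 0.0
```

```bash
python3 - <<'E'
from h import *
p=camera("wrist"); save(p,"w7"); 
for c in ("wrist","top"):
    p=camera(c); P=cloud(p)
    def blob(n,c,r,lo,hi):
        m=(p["depth"]>0)&(np.hypot(P[...,0]-c[0],P[...,1]-c[1])<r)&(P[...,2]>lo)&(P[...,2]<hi); q=P[m]
        if len(q)>5: print(n,len(q),rect(q),np.median(q[:,2]).round(4))
    blob("wide",(.591,-.088),.04,.03,.05); blob("down",(.588,-.177),.06,.048,.06); blob("slim",(.577,.178),.035,.045,.065)
    for lo in (.028,.044): blob("step",(.585,.102),.05,lo,lo+.016)
s=manip.get_obs(); print(s["position"],s["clock"])
E
```

```text
wide 1032 [590.1 -81.9  45.9  36.2  22.5] 0.0388
down 131 [ 556.4 -170.1    5.    25.     8. ] 0.0515
slim 233 [564.  179.6  22.1   7.5  78.2] 0.0521
step 634 [587.2  98.2  48.7  22.1   0.7] 0.0355
step 359 [599.1  97.7  21.1  24.7  89.6] 0.0509
wide 57 [597.5 -99.2  42.1  17.4  20.3] 0.04
down 345 [ 588.9 -172.3   54.5   66.8   88.3] 0.0538
slim 76 [576.5 178.7  29.2  29.4  24.3] 0.054
step 102 [572.7 102.9  29.2  38.2  89.2] 0.0364
step 88 [599.3 103.3  26.1  23.8  88.8] 0.0521
[0.44335938 0.00734231 0.17085558] 30.75
```

View pics/w7.png

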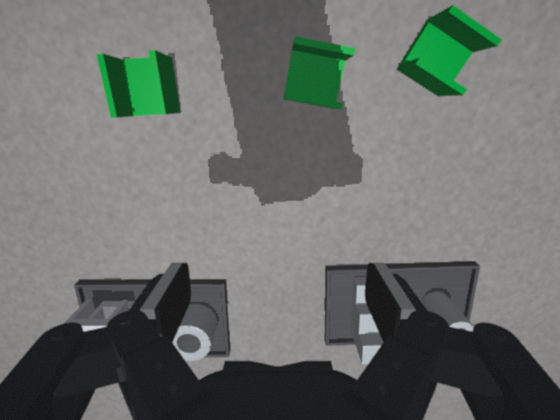

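The picture shows the bush at (193,342) standing in the narrower bay, the channel stack to its left, and the block and slim bush upright in the plain tray. The measured heights match.

```bash
python3 -c "
from h import *
print(ticket.hand_in())"
```

```text
the job is handed in; nothing more can be done
None
```

Both kits are made up as specified and I handed the job in at about 31 s; the last measurements put every part in its bay, upright and released, but the hand-in returned no verdict.

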